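# Load the parts scale and hold its calibration cover at the mark

## Task

The parts scale is due for a trim: set the brass check weight gently, upright and centred inside the red ring on the scale's sprung pan, and let go of it. Then lift the scale's blue sprung cover, which has a black bar handle, until its white pointer lies on the red mark of the angle arc, and finish while holding it there, still, so that the trimmers can be reached. Leave the red mark where it is set and do not disturb the other things on the bench.

Things in the scene. Friction and masses are not known exactly. Their poses are not given: they have to be found in the camera images.
- brass_weight: the brass-coloured check weight, about 0.3 kg: a plain cylinder 36 mm across and 42 mm high with a small grip knob (18 mm across) on top, 60 mm high in all; on the cork mat at the start (the mat is 3 mm thick); the three weights stand roughly in a row, about 70 mm apart, in any order. Origin: centre of the underside, z up
- steel_weight: a bare steel weight of the same shape and size as the brass one, not wanted; on the cork mat at the start (the mat is 3 mm thick); the three weights stand roughly in a row, about 70 mm apart, in any order. Origin: centre of the underside, z up
- black_weight: a smaller black weight, 32 mm across, 52 mm high, not wanted; on the cork mat at the start (the mat is 3 mm thick); the three weights stand roughly in a row, about 70 mm apart, in any order. Origin: centre of the underside, z up
- scale: grey parts scale, fixed, 160 (x) by 290 (y) mm. Origin: centre of its underside; x away from its display side, y from cover to pan, z up. Here the pan's centre is at (0, 85, 80) mm, the cover spans y -138 to -18, x +-65 at z 64 to 69 mm, and a steel angle arc (6 mm bar, radius 115 mm about the hinge line) stands beside the cover at x = 84 mm, up to 168 mm high
- pan_top (a point): centre of the upper face of the round steel pan (90 mm across, 5 mm thick), 80 mm above the bench when empty; a thin red ring 53 mm across is drawn about it; z up
- pan (a joint): sinking of the pan, m: 0 empty, stop at 0.020; spring 400 N/m, so the brass weight sinks it by about 5 to 9 mm
- lid: the blue sprung cover, 130 (x) by 120 (y) by 5 mm. Origin: on its hinge line (point lid_hinge); y points from the hinge along the cover, so the opening angle is the rise of y: 0 shut, stop at 1.15 rad. It turns about the scale's x axis, its edge beside the pan going up. A spring (0.8 Nm/rad, preloaded 0.64 Nm) always pulls it shut: roughly 6 to 12 N at the handle; it snaps shut when let go
- lid_hinge (a point): middle of the cover's hinge line, which runs along the scale's x axis, 140 mm from the scale's centre on the -y side and 64 mm above the bench; axes as the scale's
- handle (a point): black round bar handle on the cover, 12 mm thick, along the scale's x axis, its two posts 84 mm apart; when shut 112 mm from the hinge line and 40 mm above it. Origin: middle of the bar; x along the bar, y away from the hinge along the cover, turning with it. 29 mm free under the bar; the cover's edge lies 10 mm beyond the bar
- lid_pointer (a point): tip of the white pointer along the arc-side edge of the cover, 136 mm from the hinge line; its y axis points from the hinge along the cover, and turns with it
- mark (a joint): angle at which the red mark is set on the arc, rad, same zero and sense as the cover's opening angle: the pointer lies on the middle of the mark when the two are equal; anywhere from 0.35 to 0.75
- mark_block (a point): middle of the red mark, a block clamped on the arc, 22 mm along the radius and 14 mm (7 degrees) wide, 115 mm from the hinge line; its y axis points from the hinge to the mark
- screwdriver: orange screwdriver, 170 mm long, bystander; lying flat on the left of the bench; origin within it
- bottle: white bottle with a red cap, 48 mm across, 110 mm high, bystander; origin: centre of the underside
- spool: solder spool with blue flanges, 56 mm across, 40 mm high, bystander; origin: centre of the underside
- toolpot: blue pot with pens in it, 70 mm across, 90 mm high (pens to 125 mm), bystander; origin: centre of the underside
- meter: yellow multimeter lying flat, 140 by 75 by 38 mm, bystander; origin: centre of the underside

How it is judged:
By the outcome, as a careful person would: the job done as asked, in the order asked, and still so for the second after the job is handed in, while the arm keeps its last pose, push and grip.
It also fails if it takes over 58 s, if anything falls off the work surface, if the arm or the gripper's body presses on something with over 40 N, if the wrist force passes 120 N, or if a joint passes its speed limit or range.

## Robot

A 6-joint arm with a two-finger parallel gripper is mounted at the origin on the work surface. World frame = base frame: x ahead of the robot, y to its left, z up, the work surface at z = 0. Lengths are in m, angles in rad, forces in N, time in s.
With the tool pointing down it reaches from about 0.375 to 0.975 m from the base axis. Payload 3.8 kg.
Tool frame: the origin (TCP) lies midway between the tips of the shut fingers; the grasp point (between the pads) lies 19 mm behind it; z points along the fingers, y is the line along which they close (so a half turn about z gives the same grasp; the last joint's range is limited). The gripper opens to 85 mm and grips with 20 to 120 N. Pads are 22 mm wide; open, the fingers measure 114 mm over their backs; the gripper's body (76 mm by 85 mm) begins 54 mm behind the grasp point. The pads swing forward as they close: fully open they stand 13 mm farther back than shut.
Start: joints at [-0.037, 0.264, 1.604, -0, 1.274, -0.037], TCP at [0.675, -0, 0.206] pointing down, gripper open.
Joint ranges: [-2.63, 2.63], [-0.94, 2.18], [0.31, 2.57], [-1.31, 4.45], [0, 2.66], [-2.55, 2.55]. Speed limits (rad/s): [2.57, 2.57, 3.14, 3.14, 3.14, 3.14].

## Interface

Orientations are given as a rotation vector (axis times angle).
In Python, from workcell import bot, cams gives the robot as it stands.
- The arm moves only by the tool play_rows, never from a script. Its argument "rows" is a list of rows, each a list of 2 entries, a list of its own where there are three numbers: the shift along the tool's x, y, z scaled (see below), then the turn, a rotation vector about the tool's x, y, z scaled (see below). A call has 1 to 20 rows; each row is the pose to reach, as a shift and turn from the pose commanded when the call began, along the tool's axes at that moment; what a row does not reach only later rows make up. The controller multiplies each number of a shift by 250 mm and each number of a turn by 45 degrees. A row lasts 1/12 s, in which the tool goes at most 41.7 mm and 7.16 degrees, less where a joint would pass 70% of its speed; a pose out of reach is approached as far as the arm can. A call with a number of a shift or a turn outside -1 to 1 is refused whole. A call with a gripper value outside its range is refused whole. "claw" is the opening, from -1 (shut) to 1 (fully open), set as the call begins (left out, the last holds). The fingers move at their own pace and stop on an object; "newtons" is the grip in N (left out, the last holds). Time passes only in rows, so rows that repeat a pose let the fingers close. It gives the time, the measured TCP pose, the force, the opening and the grip force at its end, in the units of the state.
- bot.read_state(): the state, without advancing time (a new reading comes with each control period).
- cams.read_camera(name): name is "scene" or "side" or "wrist"; returns a dict with "image" (384x512x3 uint8, red, green, blue), "K" (3x3 intrinsics, pixels), "T" (4x4, takes a point from camera to world coordinates); the wrist camera has in their place "mount" (4x4, takes a point from camera to tool coordinates, whose origin is the TCP and whose axes are the flange's). Camera axes: x right, y down, z forward; pixel columns grow to the right and rows downward; lengths in m; the calibration is good to about 2 mm. A picture is of the moment at which its call begins: read the wrist's pose just before it. There is no depth.
- bot.finish_job(): hands the job in; it is judged then, once.
The state is a dict: "time": time; "q": joint angles; "joint_vel": joint speeds; "joint_torque": joint torques, N m; "tool_pos": TCP position; "tcp_rot": TCP orientation; "wrist_force": force on the tool from outside, world axes, zero at the start; "torque": the same for the moment, N m; "width": opening from 0.0 (shut) to 1.0 (fully open); "grip_force": force on a finger pad.
Only numpy, scipy, OpenCV 4.12 (cv2) and the standard library are available. Lean on these libraries where they do the work, as an engineer would, in place of code of your own. Each camera call takes 0.05 s, during which the arm holds its last target. There are 200 camera calls.

## Working session

There is one attempt and no reset: what is moved stays moved. The work goes in short steps, Python scripts to look and compute and a tool call to move; the robot and the scene stay as the last step left them, time stands still between calls to the robot, and variables do not carry over. Pictures are saved under pics/ and viewed, at most 10 in all, crops included, and the job is handed in when it is done.

Besides the shell and the picture viewer there is one more tool, called after "Request:" by a JSON object that holds its "op" and its "data", one argument or row to a line. play_rows: Moves the arm, as the interface text tells. Its arguments: {"type":"object","properties":{"rows":{"type":"array","items":{"type":"array"}},"claw":{"type":"number"},"newtons":{"type":"number"}},"required":["rows"]}

```bash
mkdir -p pics
python3 - <<'E'
from workcell import bot,cams
import cv2,numpy as np
s=bot.read_state();print(s['time'],s['tool_pos'],s['tcp_rot'],s['width'])
ims=[]
for n in("scene","side","wrist"):
    c=cams.read_camera(n);np.savez(f'pics/{n}0.npz',**{k:np.array(v) for k,v in c.items()})
    cv2.imwrite(f'pics/{n}0.png',c['image'][:,:,::-1]);print(n,np.round(c['K'],1).tolist(),np.round(c.get('T',c.get('mount')),3).tolist())
E
ls
```

```text
0.0 [6.74195036e-01 3.65324937e-05 2.04934649e-01] [-2.22021309 -2.22031105  0.00246347] 1.0005191264698627
scene [[349.9, 0.0, 254.5], [0.0, 349.9, 193.3], [0.0, 0.0, 1.0]] [[0.05, 0.802, -0.595, 1.234], [0.999, -0.04, 0.03, -0.028], [-0.0, -0.596, -0.803, 1.03], [0.0, 0.0, 0.0, 1.0]]
side [[442.4, 0.0, 255.0], [0.0, 442.4, 193.7], [0.0, 0.0, 1.0]] [[-0.976, -0.099, 0.195, 0.3], [-0.218, 0.515, -0.829, 1.031], [-0.019, -0.851, -0.524, 0.739], [0.0, 0.0, 0.0, 1.0]]
wrist [[284.5, 0.0, 248.5], [0.0, 284.5, 190.1], [0.0, 0.0, 1.0]] [[-0.0, -0.945, -0.327, 0.086], [1.0, -0.0, 0.0, -0.0], [-0.0, -0.327, 0.945, -0.169], [0.0, 0.0, 0.0, 1.0]]
pics
```

View pics/scene0.png

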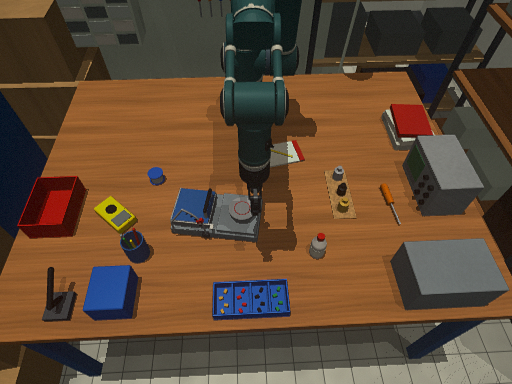

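View pics/side0.png

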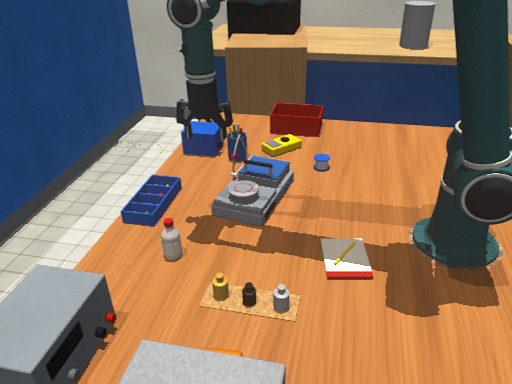

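The scene view shows the scale around (215,215), with the cover on its -y side. The brass weight is at about (345,205), at the +x end of the row. The side view agrees: brass (220,288), black (249,295), steel (281,299).

```bash
cat > h.py <<'E'
import numpy as np,cv2
from scipy.spatial.transform import Rotation as R
from workcell import bot,cams
def load(n):
    d=np.load(f'pics/{n}.npz');return {k:d[k] for k in d}
def shot(n):
    s=bot.read_state();c=cams.read_camera(n)
    if 'mount' in c:
        T=np.eye(4);T[:3,:3]=R.from_rotvec(s['tcp_rot']).as_matrix();T[:3,3]=s['tool_pos'];c['T']=T@c['mount']
    return c
def ray(c,uv):
    d=c['T'][:3,:3]@np.linalg.inv(c['K'])@[uv[0],uv[1],1.];return c['T'][:3,3],d/np.linalg.norm(d)
def onz(c,uv,z):
    o,d=ray(c,uv);return o+d*(z-o[2])/d[2]
def tri(rays):
    A=0;b=0
    for o,d in rays:
        P=np.eye(3)-np.outer(d,d);A=A+P;b=b+P@o
    p=np.linalg.solve(A,b);return p,[np.linalg.norm(np.cross(p-o,d)) for o,d in rays]
def proj(c,p):
    q=np.linalg.inv(c['T'])@np.r_[p,1];q=c['K']@q[:3];return q[:2]/q[2]
def hsv(c):return cv2.cvtColor(c['image'],cv2.COLOR_RGB2HSV)
def blobs(m,amin=5):
    n,_,st,ce=cv2.connectedComponentsWithStats(m.astype(np.uint8));return [(st[i].tolist(),ce[i].round(1).tolist()) for i in range(1,n) if st[i][4]>=amin]
E
python3 - <<'E'
from h import *
a=load('scene0');b=load('side0')
A=cv2.resize(a['image'][180:245,160:270],None,fx=4.5,fy=4.5,interpolation=cv2.INTER_CUBIC)
B=cv2.resize(b['image'][145:225,205:300],None,fx=3.5,fy=3.5,interpolation=cv2.INTER_CUBIC)
M=np.zeros((600,500,3),np.uint8);M[:A.shape[0],:A.shape[1]]=A;M[300:300+B.shape[0],:B.shape[1]]=B
cv2.imwrite('pics/m0.png',M[:,:,::-1])
for n,c,(x0,y0,x1,y1) in(('scene',a,(165,180,270,245)),('side',b,(200,140,305,225))):
    H=hsv(c).astype(int);m=np.zeros(H.shape[:2],bool);m[y0:y1,x0:x1]=1
    print(n,'red',blobs(m&((H[...,0]<6)|(H[...,0]>172))&(H[...,1]>130)&(H[...,2]>60),3))
    print(n,'blue',blobs(m&(abs(H[...,0]-110)<12)&(H[...,1]>140)&(H[...,2]>50),20))
for n,c,(x0,y0,x1,y1) in(('scene',a,(322,160,358,222)),('side',b,(205,265,295,315))):
    H=hsv(c).astype(int);m=np.zeros(H.shape[:2],bool);m[y0:y1,x0:x1]=1
    print(n,'brass',blobs(m&(abs(H[...,0]-24)<4)&(H[...,1]>165),10))
E
```

```text
scene red [([249, 205, 1, 3, 3], [249.0, 206.0]), ([234, 206, 4, 8, 8], [234.9, 209.5]), ([247, 209, 3, 4, 4], [248.2, 210.5]), ([196, 218, 8, 6, 28], [199.5, 220.5])]
scene blue [([172, 189, 37, 34, 684], [191.7, 202.2]), ([176, 211, 19, 11, 109], [184.9, 216.9])]
side red [([231, 154, 6, 5, 27], [233.4, 155.8])]
side blue [([200, 140, 16, 16, 230], [207.3, 147.0]), ([250, 156, 39, 23, 284], [272.7, 165.1]), ([247, 164, 22, 11, 168], [257.8, 169.0]), ([239, 167, 6, 6, 21], [241.6, 170.3])]
scene brass []
side brass [([216, 273, 7, 5, 23], [219.2, 274.9]), ([213, 278, 14, 9, 51], [219.0, 282.0])]
```

View pics/m0.png

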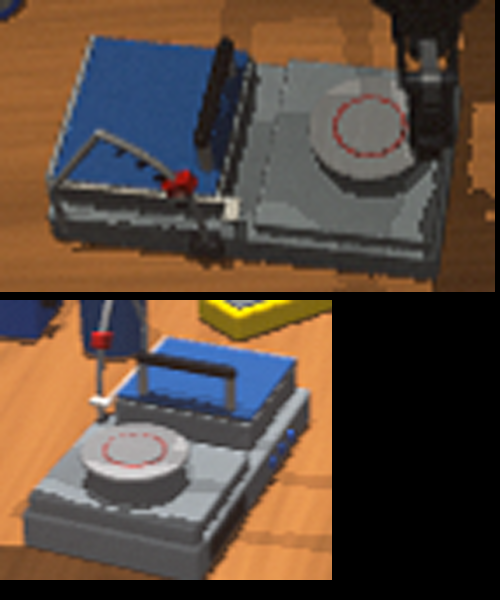

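The crops show the arm just clear of the pan. The ring centre is at scene (242,208) and side (243.6,187.6). The bar ends are at scene (211,189) and (206,211), and the red mark is at scene (199.5,220.5) and side (233.4,155.8).

Run:
```python
from h import *
a=load('scene0');b=load('side0')
pan,e=tri([ray(a,(242,207.7)),ray(b,(243.3,187.3))]);print('pan',pan.round(4),e,onz(a,(242,207.7),.08).round(4),onz(b,(243.3,187.3),.08).round(4))
# bar middle at z .104, top .110
for c,e1,e2 in((a,(210.3,189.3),(205.4,211)),(b,(272,166),(245,161.5))):
    p,q=onz(c,e1,.106),onz(c,e2,.106);v=q-p;print('bar',p.round(4),q.round(4),'mid',((p+q)/2).round(4),'yaw',np.degrees(np.arctan2(v[1],v[0])),np.linalg.norm(v))
m,e=tri([ray(a,(199.5,220.5)),ray(b,(233.4,155.8))]);print('mark',m.round(4),e)
# brass
H=hsv(a);print(H[186:218:2,338:352:2].tolist()[:0])
m=np.zeros(H.shape[:2],bool);m[190:216,334:354]=1
S=H.astype(int)
y,x=np.where(m&(S[...,1]>150)&(S[...,0]>18)&(S[...,0]<32));print(x.mean(),y.mean(),len(x))
for n,c in(('scene',(344,201)),('x',(344,203))):print(onz(a,c,.06).round(4))
print(onz(b,(219.2,275),.058).round(4))
print('black/steel',onz(b,(249,286),.05).round(4),onz(b,(281,289),.06).round(4))
```

```text
pan [ 0.5868 -0.0364  0.081 ] [np.float64(0.0005793948677087933), np.float64(0.0005793948677089749)] [ 0.5867 -0.0361  0.08  ] [ 0.5869 -0.0388  0.08  ]
bar [ 0.5254 -0.1387  0.106 ] [ 0.6113 -0.1521  0.106 ] mid [ 0.5683 -0.1454  0.106 ] yaw -8.836475033085897 0.08688038739041996
bar [ 0.5203 -0.1355  0.106 ] [ 0.6079 -0.1492  0.106 ] mid [ 0.5641 -0.1423  0.106 ] yaw -8.892355938500442 0.0886907472175934
mark [ 0.6499 -0.1683  0.1124] [np.float64(1.9492345738459586e-05), np.float64(1.9492345738568853e-05)]
[]
343.36893203883494 204.0873786407767 103
[0.5629 0.3106 0.06  ]
[0.5711 0.3089 0.06  ]
[0.557  0.3128 0.058 ]
black/steel [0.4848 0.3257 0.05  ] [0.4121 0.3312 0.06  ]
```

Request:
{"op": "play_rows", "data": {
  "rows": [
    [[0.2,-0.1,0],[0,0,0.3]],
    [[0.6,-0.2,0],[0,0,1]],
    [[0.6,-0.2,0],[0,0,1]],
    [[0.6,-0.2,0],[0,0,1]],
    [[0.6,-0.2,0],[0,0,1]],
    [[0.6,-0.2,0],[0,0,1]],
    [[0.6,-0.2,0],[0,0,1]],
    [[0.6,-0.2,0],[0,0,1]]
  ],
  "claw": 1
}}

```text
time: 0.82
tool_pos: [0.6245, 0.1505, 0.2058]
tcp_rot: [-2.902, -1.202, 0.001]
wrist_force: [-0.9, -0.5, -0.1]
width: 0.997
grip_force: 0.0
```

```bash
cat >> h.py <<'E'
def frame(phi,tilt=0):
    """tool rotation: pointing down, turned phi deg about z from start; then tilt rad about scale x (XS)"""
    Y=np.radians(YAW);xs=np.array([np.cos(Y),np.sin(Y),0])
    B=np.array([[0,1,0],[1,0,0],[0,0,-1.]])
    return R.from_rotvec(tilt*xs)*R.from_matrix(B)*R.from_euler('z',phi,degrees=True)
YAW=-8.9
def goal(p,rot):
    s=bot.read_state();r=R.from_rotvec(s['tcp_rot'])
    print('t',round(s['time'],2),'pos',s['tool_pos'].round(4) if hasattr(s['tool_pos'],'round') else s['tool_pos'],'shift',(r.inv().apply(np.array(p)-s['tool_pos'])/.25).round(3),'turn',((r.inv()*rot).as_rotvec(degrees=True)/45).round(3))
E
python3 -c "
from h import *
goal([.562,.311,.19],frame(98.9))"
```

```text
t 0.82 pos [0.6245 0.1505 0.2058] shift [ 0.277 -0.631  0.063] turn [-0.000e+00  1.000e-03  1.198e+00]
```

Request:
{"op": "play_rows", "data": {
  "rows": [
    [[0.1,-0.2,0],[0,0,0.2]],
    [[0.28,-0.63,0.06],[0,0,1]],
    [[0.28,-0.63,0.06],[0,0,1]],
    [[0.28,-0.63,0.06],[0,0,1]],
    [[0.28,-0.63,0.06],[0,0,1]],
    [[0.28,-0.63,0.06],[0,0,1]],
    [[0.28,-0.63,0.06],[0,0,1]],
    [[0.28,-0.63,0.06],[0,0,1]],
    [[0.28,-0.63,0.06],[0,0,1]],
    [[0.28,-0.63,0.06],[0,0,1]]
  ]
}}

```text
time: 1.65
tool_pos: [0.5632, 0.3105, 0.1912]
tcp_rot: [3.142, 0.002, -0.0]
wrist_force: [-0.1, -0.5, 0.4]
width: 0.998
grip_force: 0.0
```

Request:
{"op": "play_rows", "data": {
  "rows": [
    [[0,0,0],[0,0,0.1]],
    [[0,0,0],[0,0,0.2]],
    [[0,0,0],[0,0,0.2]],
    [[0,0,0],[0,0,0.2]]
  ]
}}

```text
time: 1.98
tool_pos: [0.5633, 0.3104, 0.1913]
tcp_rot: [-3.132, 0.243, -0.0]
wrist_force: [-0.2, 0.4, 0.6]
width: 1.002
grip_force: 0.0
```

Run:
```python
from h import *
goal([.562,.311,.1],frame(98.9))
c=shot('wrist');np.savez('pics/w1.npz',**c);cv2.imwrite('pics/w1.png',c['image'][:,:,::-1])
print(proj(c,[.562,.311,.063]),proj(c,[.562,.311,.003]))
```

```text
t 1.98 pos [0.5633 0.3104 0.1913] shift [-0.006 -0.001  0.365] turn [-0.    -0.     0.001]
[249.43855899 174.98744558] [249.30958796 162.06365237]
```

View pics/w1.png

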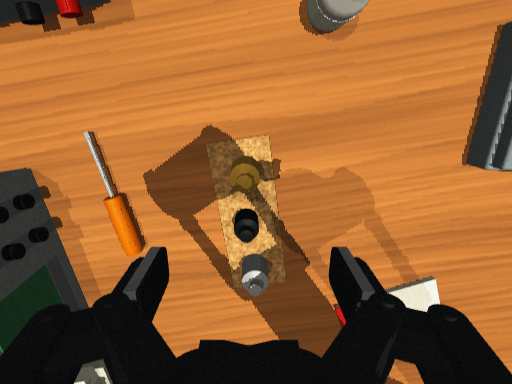

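The wrist view shows brass at about (245,173), black (246,225) and steel (255,280), with the row lined up between the fingers.

Run:
```python
from h import *
c=load('w1');S=hsv(c).astype(int)
m=np.zeros(S.shape[:2],bool);m[150:200,220:272]=1
for s,v in((150,255),(170,255),(190,255),(150,130)):
    k=m&(S[...,1]>s)&(S[...,0]>20)&(S[...,0]<32)&(S[...,2]<=v);print(s,blobs(k,30))
A=cv2.resize(c['image'][140:210,205:290],None,fx=7,fy=7,interpolation=cv2.INTER_CUBIC);cv2.imwrite('pics/w1c.png',A[:,:,::-1])
```

```text
150 []
170 []
190 []
150 []
```

View pics/w1c.png

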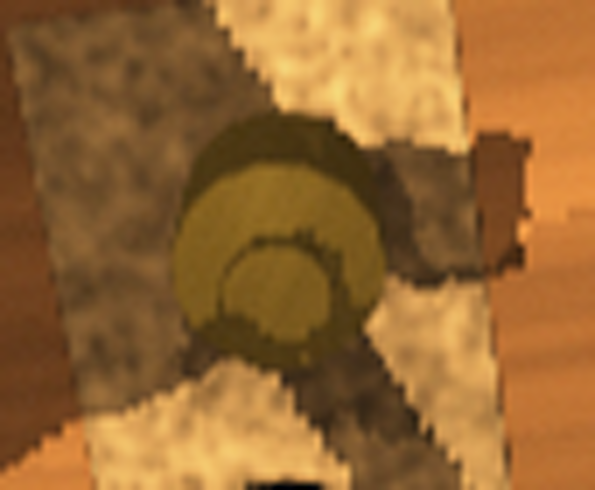

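The knob top's centre is at (244.3,181.4) and the body's top disc is at (245,178).

Run:
```python
from h import *
c=load('w1');a=onz(c,(243.8,180.9),.063);b=onz(c,(244.5,177.5),.045);print(a,b)
p=(a+b)/2
goal([p[0],p[1],.09],frame(98.9));goal([p[0],p[1],.01],frame(98.9))
```

```text
[0.55630452 0.31813045 0.063     ] [0.55476781 0.31785009 0.045     ]
t 2.03 pos [0.5633 0.3105 0.1913] shift [-0.035 -0.025  0.405] turn [-0.    -0.     0.001]
t 2.03 pos [0.5633 0.3105 0.1913] shift [-0.035 -0.025  0.725] turn [-0.    -0.     0.001]
```

Request:
{"op": "play_rows", "data": {
  "rows": [
    [[-0.02,-0.015,0.1],[0,0,0]],
    [[-0.035,-0.022,0.2],[0,0,0]],
    [[-0.035,-0.022,0.3],[0,0,0]],
    [[-0.035,-0.022,0.4],[0,0,0]],
    [[-0.035,-0.022,0.4],[0,0,0]]
  ]
}}

```text
time: 2.45
tool_pos: [0.5511, 0.3154, 0.0851]
tcp_rot: [3.127, -0.243, -0.014]
wrist_force: [-1.7, -0.1, -0.5]
width: 1.001
grip_force: 0.0
```

Run:
```python
from h import *
c=shot('wrist');np.savez('pics/w2.npz',**c);cv2.imwrite('pics/w2.png',c['image'][:,:,::-1])
for p in([.5555,.318,.063],[.5555,.3128,.063]):print(proj(c,p),proj(c,[*p[:2],.045]))
goal([.5555,.318,.01],frame(98.9))
```

```text
[245.66217967 208.15163195] [245.74313127 199.12238358]
[252.72500703 207.11547858] [252.27086078 198.15500257]
t 2.5 pos [0.5526 0.3161 0.0878] shift [ 0.012 -0.011  0.311] turn [ 0.006  0.008 -0.   ]
```

View pics/w2.png

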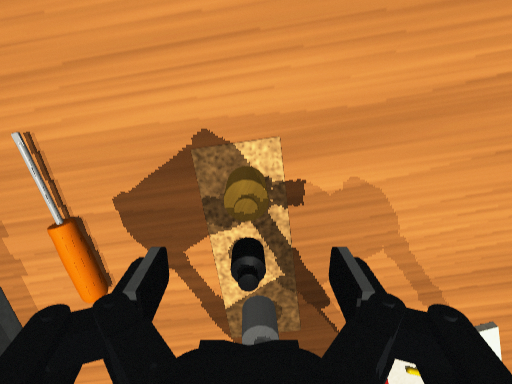

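The knob is at (245,205), which matches (0.5555, 0.318). Descending.

Request:
{"op": "play_rows", "data": {
  "rows": [
    [[0.01,-0.01,0.06],[0,0,0]],
    [[0.01,-0.01,0.12],[0,0,0]],
    [[0.01,-0.01,0.18],[0,0,0]],
    [[0.01,-0.01,0.24],[0,0,0]],
    [[0.01,-0.01,0.28],[0,0,0]],
    [[0.01,-0.01,0.31],[0,0,0]],
    [[0.01,-0.01,0.31],[0,0,0]],
    [[0.01,-0.01,0.31],[0,0,0]]
  ]
}}

```text
time: 3.17
tool_pos: [0.5587, 0.32, 0.0142]
tcp_rot: [-3.132, 0.246, -0.001]
wrist_force: [1.3, -0.0, 0.2]
width: 1.0
grip_force: 0.0
```

Request:
{"op": "play_rows", "data": {
  "rows": [
    [[0,0,0],[0,0,0]],
    [[0,0,0],[0,0,0]],
    [[0,0,0],[0,0,0]],
    [[0,0,0],[0,0,0]],
    [[0,0,0],[0,0,0]],
    [[0,0,0],[0,0,0]],
    [[0,0,0],[0,0,0]],
    [[0,0,0],[0,0,0]],
    [[0,0,0],[0,0,0]],
    [[0,0,0],[0,0,0]],
    [[0,0,0],[0,0,0]],
    [[0,0,0],[0,0,0]]
  ],
  "claw": -1,
  "newtons": 30
}}

```text
time: 4.17
tool_pos: [0.5587, 0.3194, 0.0147]
tcp_rot: [3.132, -0.246, 0.001]
wrist_force: [-0.3, -3.8, 5.8]
width: 0.394
grip_force: 29.7
```

Request:
{"op": "play_rows", "data": {
  "rows": [
    [[0,0,-0.04],[0,0,0]],
    [[0,0,-0.12],[0,0,0]],
    [[0,0,-0.24],[0,0,0]],
    [[0,0,-0.36],[0,0,0]],
    [[0,0,-0.48],[0,0,0]],
    [[0,0,-0.6],[0,0,0]],
    [[0,0,-0.64],[0,0,0]],
    [[0,0,-0.64],[0,0,0]],
    [[0,0,-0.64],[0,0,0]],
    [[0,0,-0.64],[0,0,0]],
    [[0,0,-0.64],[0,0,0]]
  ]
}}

```text
time: 5.08
tool_pos: [0.5563, 0.3188, 0.1703]
tcp_rot: [3.129, -0.246, -0.008]
wrist_force: [-0.3, -0.0, -3.6]
width: 0.395
grip_force: 30.4
```

Run:
```python
from h import *
c=shot('wrist');np.savez('pics/w3.npz',**c)
A=c['image'][150:384,100:400];A=cv2.resize(A,None,fx=2,fy=2)
b=cams.read_camera('side');np.savez('pics/s3.npz',**b)
s=bot.read_state();q=proj(b,s['tool_pos']).round().astype(int);print(q,s['tool_pos'],s['wrist_force'])
B=cv2.resize(b['image'][max(q[1]-50,0):q[1]+30,max(q[0]-35,0):q[0]+35],None,fx=2.8,fy=5.8)
B=cv2.resize(b['image'][max(q[1]-50,0):q[1]+40,max(q[0]-20,0):q[0]+20],None,fx=5,fy=5)
M=np.zeros((470,800,3),np.uint8);M[:A.shape[0],:600]=A;M[:B.shape[0],600:600+B.shape[1]]=B
cv2.imwrite('pics/m3.png',M[:,:,::-1])
T=s['tool_pos']
print(proj(c,T-[0,0,-.0483]),proj(c,T-[0,0,.0117]))
pan=np.array([.587,-.0375,.08]);goal([*pan[:2],.18],frame(98.9))
```

```text
[215 237] [0.55681928 0.31905475 0.17100685] [-0.43439431 -0.28274317 -4.13207033]
[250.78188628 270.76950494] [249.87715189 219.05535605]
t 5.18 pos [0.5568 0.3191 0.171 ] shift [ 0.342  1.39  -0.034] turn [ 0.003  0.004 -0.002]
```

View pics/m3.png

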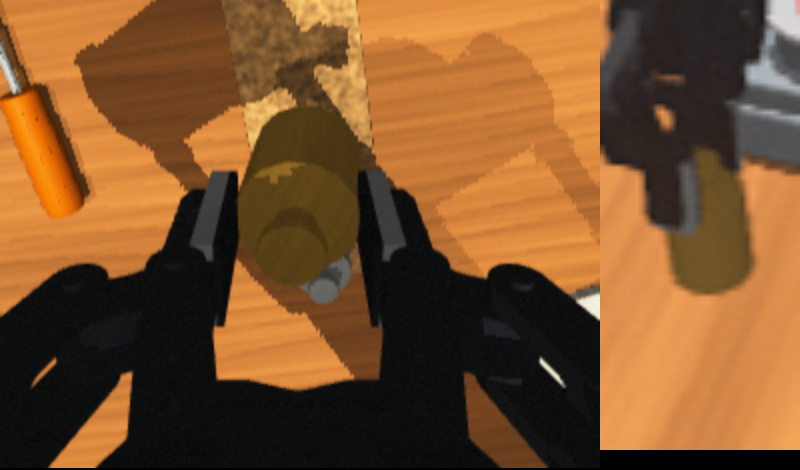

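The weight is held off the mat, but it may be leaning slightly: in the wrist view the knob is at about (246,276) and the base at about (252,205). I'll quantify that.

Run:
```python
from h import *
c=load('w3');b=load('s3')
T=np.array([0.55682,0.31905,0.17101])
S=hsv(c).astype(int);print('w',S[240,245],S[270,246],S[215,250],S[190,250],'s',hsv(b)[237,222],hsv(b)[225,222])
rows=[]
def spans(c,S,sel,x0,x1,rng,ref):
    for y in rng:
        x=np.where(sel[y,x0:x1])[0]+x0
        if len(x)>3: print(y,x.min(),x.max(),(x.min()+x.max())/2, end=' | ')
    print()
sel=(abs(S[...,0]-25)<5)&(S[...,1]>150)&(S[...,2]<140)
spans(c,S,sel,215,283,range(204,290,6),0)
print([proj(c,T+[0,0,h]).round(1).tolist() for h in(-.0117,.0303,.0483)])
S=hsv(b).astype(int);sel=(abs(S[...,0]-25)<5)&(S[...,1]>150)&(S[...,2]<170)
spans(b,S,sel,200,235,range(214,246,3),0)
print([proj(b,T+[0,0,h]).round(1).tolist() for h in(-.0117,.0303,.0483)])
```

```text
w [ 19 193  94] [ 19 187  90] [ 19 181  83] [ 15 152  82] s [ 19 164 106] [ 19 167 101]

[[249.9, 219.1], [250.5, 251.4], [250.8, 270.8]]

[[215.5, 241.1], [214.2, 225.1], [213.6, 218.0]]
```

Run:
```python
from h import *
c=load('w3');b=load('s3')
for c,x0,x1,rng,v in((c,215,283,range(202,296,5),130),(b,200,240,range(214,248,2),150)):
    S=hsv(c).astype(int);sel=(abs(S[...,0]-20)<4)&(S[...,1]>140)&(S[...,2]<v)
    for y in rng:
        x=np.where(sel[y,x0:x1])[0]+x0
        if len(x)>3: print(y,x.min(),x.max(),(x.min()+x.max())/2, end=' | ')
    print()
```

```text
202 249 261 255.0 | 207 238 269 253.5 | 212 233 273 253.0 | 217 230 276 253.0 | 222 228 282 255.0 | 227 226 279 252.5 | 232 224 279 251.5 | 237 223 278 250.5 | 242 221 278 249.5 | 247 219 278 248.5 | 252 218 279 248.5 | 257 218 279 248.5 | 262 219 279 249.0 | 267 219 278 248.5 | 272 223 276 249.5 | 277 228 271 249.5 | 282 230 263 246.5 | 287 233 258 245.5 | 292 243 248 245.5 | 
218 215 218 216.5 | 220 215 219 217.0 | 222 215 221 218.0 | 224 215 222 218.5 | 226 215 223 219.0 | 228 215 223 219.0 | 230 216 223 219.5 | 232 215 223 219.0 | 234 209 224 216.5 | 236 209 224 216.5 | 238 209 224 216.5 | 240 210 224 217.0 | 242 211 223 217.0 | 244 212 221 216.5 |
```

Run:
```python
from h import *
c=load('w3');T=np.array([0.55682,0.31905,0.17101]);r=R.from_matrix(c['T'][:3,:3]@np.linalg.inv(c['mount'])[:3,:3].T) if 0 else None
M=np.linalg.inv(c['mount'])
def pt(p):
    q=c['K']@(M[:3,:3]@p+M[:3,3]);return q[:2]/q[2]
for n,p in(('base far edge row200.5',(.018,0,.0117)),('base',(0,0,.0117)),('bodytop',(0,0,-.0303)),('knob top',(0,0,-.0483)),('knob near edge row293',(-.009,0,-.0483)),('bodytop far edge',(.018,0,-.0303))):
    p=np.array(p);print(n,pt(p).round(1),'px/mm y',(pt(p+[0,.001,0])-pt(p)).round(2)[0],'x',(pt(p+[.001,0,0])-pt(p)).round(2)[1])
```

```text
base far edge row200.5 [250.4 195.1] px/mm y 1.48 x -1.39
base [250.4 219.3] px/mm y 1.43 x -1.31
bodytop [250.8 251.2] px/mm y 1.79 x -1.57
knob top [251.1 270.4] px/mm y 2.0 x -1.71
knob near edge row293 [251.1 285.4] px/mm y 1.96 x -1.64
bodytop far edge [250.9 222. ] px/mm y 1.86 x -1.69
```

Run:
```python
from h import *
goal([.575,.09,.2],frame(98.9));
```

```text
t 5.18 pos [0.5568 0.3191 0.171 ] shift [ 0.215  0.894 -0.114] turn [ 0.003  0.004 -0.002]
```

Request:
{"op": "play_rows", "data": {
  "rows": [
    [[0.02,0.08,-0.02],[0.02,0,0]],
    [[0.05,0.2,-0.05],[0.05,0,0]],
    [[0.08,0.34,-0.08],[0.1,0,0]],
    [[0.12,0.48,-0.11],[0.1,0,0]],
    [[0.15,0.62,-0.11],[0.1,0,0]],
    [[0.18,0.74,-0.11],[0.1,0,0]],
    [[0.2,0.84,-0.11],[0.1,0,0]],
    [[0.21,0.89,-0.11],[0.1,0,0]],
    [[0.21,0.89,-0.11],[0.1,0,0]],
    [[0.21,0.89,-0.11],[0.1,0,0]],
    [[0.21,0.89,-0.11],[0.1,0,0]],
    [[0.21,0.89,-0.11],[0.1,0,0]]
  ]
}}

```text
time: 6.18
tool_pos: [0.575, 0.0931, 0.2009]
tcp_rot: [-3.054, 0.238, -0.008]
wrist_force: [-0.0, 0.3, -3.4]
width: 0.389
grip_force: 30.7
```

Run:
```python
from h import *
cs={}
for n in('wrist','scene','side'):
    c=shot(n);np.savez(f'pics/{n}4.npz',**c);cs[n]=c
    p0=proj(c,[.587,-.0375,.08]);S=hsv(c).astype(int);H,W=S.shape[:2]
    m=((S[...,0]<8)|(S[...,0]>170))&(S[...,1]>70)&(S[...,2]>40)
    yy,xx=np.mgrid[:H,:W];rr=90 if n=='wrist' else 16
    m&=np.hypot(xx-p0[0],yy-p0[1])<rr
    ys,xs=np.where(m);print(n,p0.round(1),len(xs))
    if len(xs)>5:
        # fit the circle on plane z=.08
        P=np.array([onz(c,(x,y),.0805)[:2] for x,y in zip(xs,ys)])
        for _ in range(3):
            A=np.c_[2*P,np.ones(len(P))];k=np.linalg.lstsq(A,(P**2).sum(1),rcond=None)[0]
            R_=np.sqrt(k[2]+k[0]**2+k[1]**2);d=np.hypot(*(P-k[:2]).T)-R_;P=P[abs(d)<.004]
        print('ring',k[:2].round(4),R_.round(4),len(P))
cv2.imwrite('pics/w4.png',cs['wrist']['image'][:,:,::-1]);print(bot.read_state()['tool_pos'])
```

```text
wrist [387.8 147.3] 400
ring [ 0.5856 -0.035 ] 0.0256 400
scene [241.6 207.8] 46
ring [ 0.5864 -0.0369] 0.0256 46
side [243.2 187.5] 25
ring [ 0.5872 -0.0379] 0.0256 25
[0.57512054 0.09292369 0.20117669]
```

View pics/w4.png

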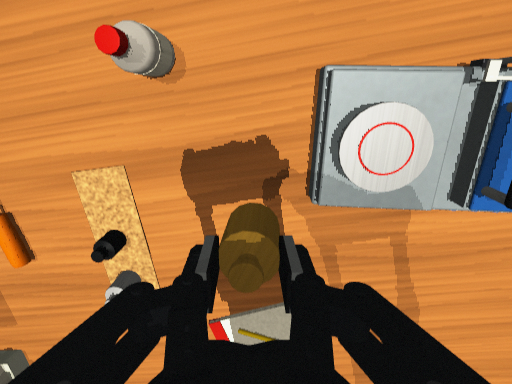

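Ring centre is about (0.586,-0.036); the pan is clear and the weight is still held. Moving above it.

Run:
```python
from h import *
s=bot.read_state();rot=R.from_rotvec(s['tcp_rot'])
print('toolx,y,z',rot.as_matrix().T.round(3).tolist())
goal([.5903,-.0357,.2],rot);goal([.5903,-.0357,.115],rot)
```

```text
toolx,y,z [[0.988, -0.155, -0.0], [-0.154, -0.985, -0.079], [0.012, 0.078, -0.997]]
t 6.33 pos [0.5751 0.0929 0.2012] shift [ 0.14   0.498 -0.035] turn [0. 0. 0.]
t 6.33 pos [0.5751 0.0929 0.2012] shift [0.14  0.524 0.304] turn [0. 0. 0.]
```

Request:
{"op": "play_rows", "data": {
  "rows": [
    [[0.02,0.06,0],[0,0,0]],
    [[0.05,0.18,-0.01],[0,0,0]],
    [[0.09,0.31,-0.02],[0,0,0]],
    [[0.12,0.42,-0.03],[0,0,0]],
    [[0.14,0.49,-0.03],[0,0,0]],
    [[0.14,0.5,0.05],[0,0,0]],
    [[0.14,0.51,0.13],[0,0,0]],
    [[0.14,0.52,0.21],[0,0,0]],
    [[0.14,0.52,0.27],[0,0,0]],
    [[0.14,0.52,0.3],[0,0,0]],
    [[0.14,0.52,0.3],[0,0,0]],
    [[0.14,0.52,0.3],[0,0,0]],
    [[0.14,0.52,0.3],[0,0,0]]
  ]
}}

```text
time: 7.42
tool_pos: [0.5917, -0.0357, 0.1178]
tcp_rot: [-3.054, 0.239, -0.013]
wrist_force: [-0.1, 0.0, -2.7]
width: 0.393
grip_force: 30.8
```

Run:
```python
from h import *
s=bot.read_state();print(s['tool_pos'],s['wrist_force'])
c=shot('wrist');np.savez('pics/w5.npz',**c);b=shot('side');a=shot('scene')
np.savez('pics/s5.npz',**b);np.savez('pics/a5.npz',**a)
M=np.zeros((600,800,3),np.uint8)
A=cv2.resize(c['image'][60:300,130:384],None,fx=2,fy=2);M[:A.shape[0],:A.shape[1]]=A
q=proj(b,[.586,-.036,.1]).astype(int);B=cv2.resize(b['image'][q[1]-25:q[1]+25,q[0]-24:q[0]+24],None,fx=6,fy=6);M[:300,510:510+288]=B
q=proj(a,[.586,-.036,.1]).astype(int);B=cv2.resize(a['image'][q[1]-25:q[1]+25,q[0]-24:q[0]+24],None,fx=6,fy=6);M[300:,510:510+288]=B
cv2.imwrite('pics/m5.png',M[:,:,::-1])
```

```text
[ 0.59169176 -0.03570971  0.11776442] [-0.1082858   0.02460821 -2.68101794]
```

View pics/m5.png

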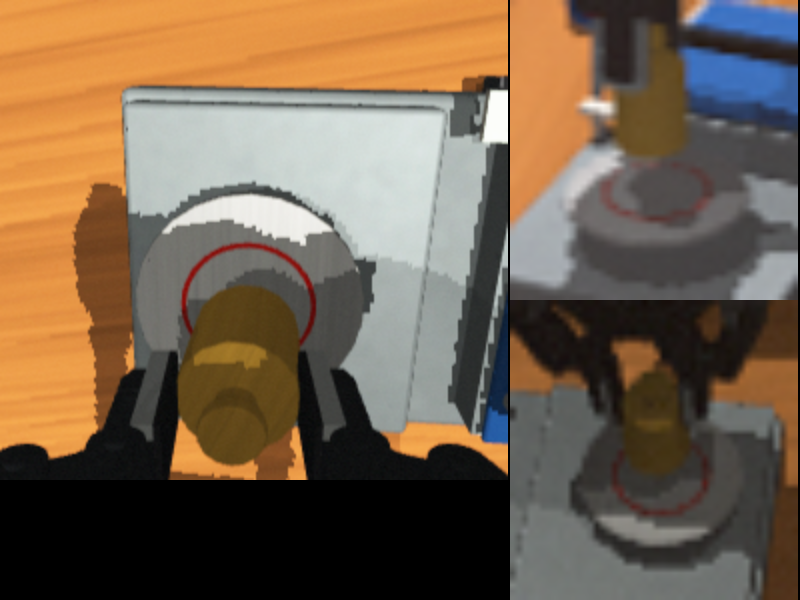

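The weight hangs upright over the ring in all three views. I'll check the centring with a close ring fit.

Run:
```python
from h import *
c=load('w5');S=hsv(c).astype(int)
m=((S[...,0]<8)|(S[...,0]>170))&(S[...,1]>130)&(S[...,2]>40)
m[:170]=0;m[225:]=0;m[:,:215]=0;m[:,295:]=0
ys,xs=np.where(m);P=np.array([onz(c,(x,y),.08)[:2] for x,y in zip(xs,ys)])
for _ in range(4):
    k=np.linalg.lstsq(np.c_[2*P,np.ones(len(P))],(P**2).sum(1),rcond=None)[0];r=np.sqrt(k[2]+k[0]**2+k[1]**2)
    P=P[abs(np.hypot(*(P-k[:2]).T)-r)<.002]
print('ring',k[:2],r,len(P))
# base: columns of brass and far edge, base plane z = tcp-.0117
z=.1178-.0117
sel=(abs(S[...,0]-20)<4)&(S[...,1]>140)&(S[...,2]<130)
for y in range(200,222,2):
    x=np.where(sel[y,210:300])[0]+210
    if len(x)>3:print(y,x.min(),x.max(),end=' | ')
print()
x=np.where(sel[208,215:290])[0]+215
col=(x.min()+x.max())/2
E=[onz(c,(u,v),z)[:2] for v in range(203,217) for u in (lambda x:(x.min(),x.max()))(np.where(sel[v,215:290])[0]+215) if sel[v,215:290].sum()>4]
E=np.array(E);from scipy.optimize import least_squares
f=least_squares(lambda q:np.hypot(*(E-q).T)-.018,k[:2]+[-.0,0],loss='soft_l1',f_scale=.0005);print('base',f.x,'rms',np.sqrt(np.mean(f.fun**2)))
rot=R.from_rotvec(bot.read_state()['tcp_rot'])
for T in ([.5917+k[0]-f.x[0],-.0357+k[1]-f.x[1],.0945],):goal(T,rot)
```

```text
ring [ 0.58533411 -0.03431136] 0.025669819664736793 313
204 244 261 | 206 239 265 | 208 237 269 | 210 234 270 | 212 232 272 | 214 231 274 | 216 230 275 | 218 229 276 | 220 228 277 | 
base [ 0.58606417 -0.03550176] rms 0.0002333396223908252
t 7.57 pos [ 0.5917 -0.0359  0.1179] shift [-0.004  0.002  0.094] turn [0. 0. 0.]
```

Request:
{"op": "play_rows", "data": {
  "rows": [
    [[-0.004,0,0.02],[0,0,0]],
    [[-0.004,0,0.04],[0,0,0]],
    [[-0.004,0.001,0.06],[0,0,0]],
    [[-0.004,0.002,0.075],[0,0,0]],
    [[-0.004,0.002,0.085],[0,0,0]],
    [[-0.004,0.002,0.092],[0,0,0]],
    [[-0.004,0.002,0.097],[0,0,0]],
    [[-0.004,0.002,0.102],[0,0,0]],
    [[-0.004,0.002,0.107],[0,0,0]],
    [[-0.004,0.002,0.112],[0,0,0]],
    [[-0.004,0.002,0.116],[0,0,0]],
    [[-0.004,0.002,0.12],[0,0,0]],
    [[-0.004,0.002,0.12],[0,0,0]],
    [[-0.004,0.002,0.12],[0,0,0]],
    [[-0.004,0.002,0.12],[0,0,0]]
  ]
}}

```text
time: 8.82
tool_pos: [0.59, -0.0341, 0.0866]
tcp_rot: [-3.054, 0.24, -0.01]
wrist_force: [-0.3, -1.1, -1.7]
width: 0.393
grip_force: 31.0
```

Request:
{"op": "play_rows", "data": {
  "rows": [
    [[0,0,0.003],[0,0,0]],
    [[0,0,0.006],[0,0,0]],
    [[0,0,0.008],[0,0,0]],
    [[0,0,0.008],[0,0,0]],
    [[0,0,0.008],[0,0,0]],
    [[0,0,0.008],[0,0,0]]
  ]
}}

```text
time: 9.32
tool_pos: [0.59, -0.0339, 0.0845]
tcp_rot: [-3.054, 0.24, -0.01]
wrist_force: [-0.4, -2.3, -0.7]
width: 0.394
grip_force: 31.1
```

Request:
{"op": "play_rows", "data": {
  "rows": [
    [[0,0,0],[0,0,0]],
    [[0,0,0],[0,0,0]],
    [[0,0,0],[0,0,0]],
    [[0,0,0],[0,0,0]],
    [[0,0,0],[0,0,0]],
    [[0,0,0],[0,0,0]]
  ],
  "claw": 0.5
}}

```text
time: 9.82
tool_pos: [0.5898, -0.0336, 0.0844]
tcp_rot: [-3.054, 0.24, -0.01]
wrist_force: [0.0, 0.7, -0.4]
width: 0.746
grip_force: 0.0
```

Request:
{"op": "play_rows", "data": {
  "rows": [
    [[0,-0.002,-0.04],[0,0,0]],
    [[0,-0.005,-0.1],[0,0,0]],
    [[0,-0.01,-0.18],[0,0,0]],
    [[0,-0.02,-0.28],[0,0,0]],
    [[0,-0.03,-0.38],[0,0,0]],
    [[0,-0.04,-0.48],[0,0,0]],
    [[0,-0.04,-0.5],[-0.1,0,0]],
    [[0,-0.04,-0.5],[-0.1,0,0]],
    [[0,-0.04,-0.5],[-0.1,0,0]],
    [[0,-0.04,-0.5],[-0.1,0,0]]
  ]
}}

```text
time: 10.65
tool_pos: [0.589, -0.0332, 0.2088]
tcp_rot: [-3.131, 0.245, 0.003]
wrist_force: [-1.1, -0.8, -0.4]
width: 0.749
grip_force: 0.0
```

Run:
```python
from h import *
c=shot('wrist');np.savez('pics/w6.npz',**c)
cv2.imwrite('pics/w6.png',c['image'][:,:,::-1])
goal([.567,-.145,.2],frame(98.9))
print(proj(c,[.567,-.145,.104]))
```

```text
t 10.7 pos [ 0.5887 -0.0335  0.2083] shift [-0.016  0.454  0.033] turn [-0.001  0.004 -0.002]
[362.54102862 184.01484647]
```

View pics/w6.png

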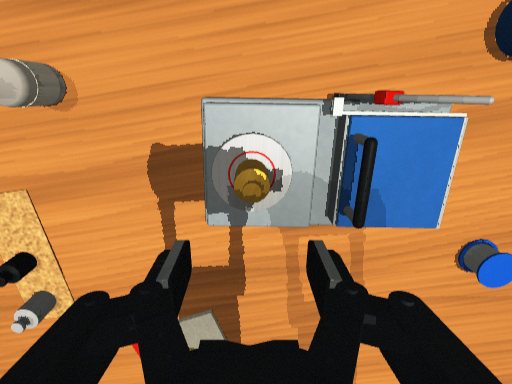

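The weight stands upright inside the ring at (252,180) and the gripper is clear. The bar handle runs from (370,140) to (361,225). I'll measure the bar and mark from here.

Run:
```python
from h import *
c=load('w6');S=hsv(c).astype(int)
m=np.zeros(S.shape[:2],bool);m[136:229,354:379]=1
k=m&(c['image'].max(2)<45)
l=[b for b in blobs(k,80)];print(l)
n,lab=cv2.connectedComponents(k.astype(np.uint8));i=np.argmax(np.bincount(lab.ravel())[1:])+1
ys,xs=np.where(lab==i)
pts=[]
for y in range(150,218,4):
    x=xs[ys==y]
    if len(x): pts.append((y,x.min(),x.max()))
print(pts[::3])
P=np.array([onz(c,((a+b)/2,y),.104)[:2] for y,a,b in pts]);v=np.polyfit(P[:,0],P[:,1],1);print('bar line yaw',np.degrees(np.arctan(v[0])),'ends',onz(c,(xs[ys==ys.min()].mean(),ys.min()),.107),onz(c,(xs[ys==ys.max()].mean(),ys.max()),.107),'y at x=.567',np.polyval(v,.567))
for cc,nm in((c,'w'),(shot('scene'),'a'),(shot('side'),'b')):
    S=hsv(cc).astype(int);q=proj(cc,[.650,-.168,.112]);r=((S[...,0]<6)|(S[...,0]>172))&(S[...,1]>130)&(S[...,2]>60)
    yy,xx=np.mgrid[:384,:512];r&=np.hypot(xx-q[0],yy-q[1])<(30 if nm=='w' else 9)
    print(nm,q,blobs(r,4))
```

```text
[([354, 138, 23, 90, 1076], [364.3, 181.7])]
[(150, np.int64(363), np.int64(375)), (162, np.int64(361), np.int64(373)), (174, np.int64(360), np.int64(371)), (186, np.int64(358), np.int64(369)), (198, np.int64(356), np.int64(367)), (210, np.int64(354), np.int64(365))]
bar line yaw -9.885893476089471 ends [ 0.6131939  -0.15253049  0.107     ] [ 0.52081069 -0.13795076  0.107     ] y at x=.567 -0.1463833421522971
w [389.72665911  94.93061739] [([374, 91, 30, 14, 325], [386.7, 97.2])]
a [199.59599877 220.56948799] [([196, 218, 8, 6, 27], [199.5, 220.5])]
b [233.36255018 155.94484147] [([231, 154, 6, 5, 27], [233.4, 155.8])]
```

Request:
{"op": "play_rows", "data": {
  "rows": [
    [[0,0.06,0],[0,0,0]],
    [[-0.01,0.17,0],[0,0,0]],
    [[-0.01,0.29,0],[0,0,0]],
    [[-0.016,0.39,0],[0,0,0]],
    [[-0.016,0.45,0.03],[0,0,0]],
    [[-0.016,0.455,0.03],[0,0,0]],
    [[-0.016,0.455,0.03],[0,0,0]],
    [[-0.016,0.455,0.03],[0,0,0]],
    [[-0.016,0.455,0.03],[0,0,0]]
  ]
}}

```text
time: 11.55
tool_pos: [0.5681, -0.1446, 0.2021]
tcp_rot: [-3.131, 0.246, 0.0]
wrist_force: [1.4, -0.2, 0.7]
width: 0.747
grip_force: 0.0
```

Run:
```python
from h import *
c=shot('wrist');np.savez('pics/w7.npz',**c)
goal([.567,-.146,.083],frame(98.9))
q=proj(c,[.567,-.146,.104]);print(q)
g=c['image'].max(2).astype(int);S=hsv(c).astype(int)
for y in range(int(q[1])-50,int(q[1])+50,10):
    row=g[y,200:300]<45;x=np.where(row)[0]+200
    print(y,(x.min(),x.max(),len(x)) if len(x) else None,end=' | ')
blue=blobs((abs(S[...,0]-110)<12)&(S[...,1]>140)&(S[...,2]>50),200);print(blue)
```

```text
t 11.6 pos [ 0.5683 -0.1444  0.2024] shift [-0.004  0.007  0.477] turn [-0.001 -0.    -0.001]
[251.5680896  182.93940975]
132 None | 142 (np.int64(246), np.int64(258), 11) | 152 (np.int64(246), np.int64(258), 12) | 162 (np.int64(246), np.int64(257), 11) | 172 (np.int64(219), np.int64(257), 13) | 182 (np.int64(219), np.int64(257), 13) | 192 (np.int64(219), np.int64(257), 13) | 202 (np.int64(245), np.int64(256), 12) | 212 (np.int64(246), np.int64(256), 11) | 222 (np.int64(246), np.int64(256), 11) | [([454, 0, 58, 42, 628], [479.6, 28.4]), ([242, 113, 117, 115, 11155], [301.4, 167.8]), ([387, 240, 54, 49, 1404], [416.2, 267.3])]
```

Request:
{"op": "play_rows", "data": {
  "rows": [
    [[-0.004,0.006,0.05],[0,0,0]],
    [[-0.004,0.006,0.13],[0,0,0]],
    [[-0.004,0.006,0.22],[0,0,0]],
    [[-0.004,0.006,0.3],[0,0,0]],
    [[-0.004,0.006,0.37],[0,0,0]],
    [[-0.004,0.006,0.42],[0,0,0]],
    [[-0.004,0.006,0.45],[0,0,0]],
    [[-0.004,0.006,0.475],[0,0,0]],
    [[-0.004,0.006,0.475],[0,0,0]],
    [[-0.004,0.006,0.475],[0,0,0]]
  ]
}}

```text
time: 12.43
tool_pos: [0.5673, -0.1467, 0.0839]
tcp_rot: [3.132, -0.246, 0.001]
wrist_force: [-0.0, -0.3, -0.8]
width: 0.75
grip_force: 0.0
```

Request:
{"op": "play_rows", "data": {
  "rows": [
    [[0,0,0],[0,0,0]],
    [[0,0,0],[0,0,0]],
    [[0,0,0],[0,0,0]],
    [[0,0,0],[0,0,0]],
    [[0,0,0],[0,0,0]],
    [[0,0,0],[0,0,0]],
    [[0,0,0],[0,0,0]],
    [[0,0,0],[0,0,0]],
    [[0,0,0],[0,0,0]],
    [[0,0,0],[0,0,0]],
    [[0,0,0],[0,0,0]],
    [[0,0,0],[0,0,0]]
  ],
  "claw": -1,
  "newtons": 60
}}

```text
time: 13.43
tool_pos: [0.5676, -0.1471, 0.0847]
tcp_rot: [3.131, -0.246, 0.003]
wrist_force: [-0.9, -1.7, 5.9]
width: -0.0
grip_force: 2.9
```

Run:
```python
from h import *
s=bot.read_state();print(s['tool_pos'],s['wrist_force'],s['grip_force'],s['width'])
a=load('scene0');b=load('side0');c=load('w6')
# mark: triangulate with three views
m,e=tri([ray(a,(199.5,220.5)),ray(b,(233.4,155.8)),ray(c,(386.7,97.2))]);print('mark',m,e)
Y=np.radians(YAW);xs=np.array([np.cos(Y),np.sin(Y),0]);ys=np.array([-np.sin(Y),np.cos(Y),0])
pan=np.array([.5862,-.0357,0])
hinge=pan-.225*ys+[0,0,.064];d=m-hinge;print('x',d@xs,'y',d@ys,'z',d[2],'r',np.hypot(d@ys,d[2]),'ang',np.arctan2(d[2],d@ys))
d=np.array(s['tool_pos'])-hinge;print('tcp in hinge',d@xs,d@ys,d[2])
```

```text
[ 0.56756034 -0.14707061  0.08466045] [-0.8782919  -1.74494633  5.9048269 ] 2.906659170985222 -0.0004619801376392425
mark [ 0.64928673 -0.16706055  0.11215931] [np.float64(0.0013319100040445077), np.float64(0.0008473197053048257), np.float64(0.0018276006119135192)]
x 0.08264999873696839 y 0.10498122152558759 z 0.048159308159621814 r 0.11550054474078428 ang 0.4301000479072132
tcp in hinge -0.0011850478659318452 0.11208655760191046 0.020660446369643815
```

Run:
```python
from h import *
def asc(c,x0,x1,y0,y1,sx,sy):
    S=hsv(c).astype(int);I=c['image'].astype(int)
    for y in range(y0,y1,sy):
        l=''
        for x in range(x0,x1,sx):
            h,s,v=S[y,x]
            l+= '#' if v<30 else 'x' if v<60 else 'B' if abs(h-110)<14 and s>120 else 'R' if (h<7 or h>172) and s>130 else 'o' if h<25 and s>100 else '.' if v<140 else ' '
        print(y,l)
w=shot('wrist');b=shot('side');np.savez('pics/w8.npz',**w);np.savez('pics/b8.npz',**b)
s=bot.read_state();T=np.array(s['tool_pos'])
print([proj(w,T+[0,0,h]).round().tolist() for h in(0,.019,.04)],[proj(b,T+[0,0,h]).round().tolist() for h in(0,.019,.04)])
asc(w,180,320,120,310,2,5)
q=proj(b,T+[0,0,.019]).astype(int);asc(b,q[0]-35,q[0]+35,q[1]-28,q[1]+28,1,2)
```

```text
[[251.0, 227.0], [251.0, 241.0], [251.0, 261.0]] [[258.0, 169.0], [258.0, 164.0], [258.0, 157.0]]
120         .x                                                            
125         ..               .   B.     ... ........ .......   .          
130         ..              ..  BBBBBBBBBBBBBBBBBBBBBBBBBBBBBBBBBBBBBBBBBB
135         ..               .  BBBBBBBBBBBBBBBBBBBBBBBBBBBBBBBBBBBBBBBBBB
140         ..               .  BBBBBBBBBBBBBBBBBBBBBBBBBBBBBBBBBBBBBBBBBB
145         ..              ..  BBBBBBBBBBBBBBBBBBBBBBBBBBBBBBBBBBBBBBBBBB
150         ...              .  BBBBBBBBBBBBBBBBBBBBBBBBBBBBBBBBBBBBBBBBBB
155          ..              .  BBBBB....BBBBBBBBBBBBBBBBBBBBBBBBBBBBBBBBB
160          ..              .  BBBB.......BBBBBBBBBBBBBBBBBBBBBBBBBBBBBBB
165          ..              . .BBB...xxx..BBBBBBBBBBBBBBBBBBBBBBBBBBBBBBB
170          .x............... .BBB#########BBBBBBBBBBBBBBBBBBBBBBBBBBBBBB
175         .xx............... .BB###xxxxx###BBBBBBBBBBBBBBBBBBBBBBBBBBBBB
180 ..........x.................BB###xxxxx###BBBBBBBBBBBBBBBBBBBBBBBBBBBBB
185 ..........x............
[... 3247 characters left out ...]
BB....BBBBBBBBBB.......  
173 oooooooo        ..oooooo.BBBBBBBBBBB...............BBBBBBBB.......   .
175 ooooooooooo.  oo.oooooooo........BBBBB...............BBBBB......    ..
177 ooooooooooo..oooooooooooooo.................BBBBBBBBBBBB.......    ...
179 ooooooooooo.x..oooooooooooo...................................   .....
181 oooooooo       .ooooooooooo.................................    ......
183 ooooooo        .ooooooooooo................................   ...BB..o
185 ooooo         ..ooooooooooo..............................    .......oo
187 ooo            ooooooooooooo..............................  ...B..oooo
189 o               ooooooooooo.....................     ............ooooo
```

Request:
{"op": "play_rows", "data": {
  "rows": [
    [[0,0,0],[0,0,0]],
    [[0,0,0],[0,0,0]],
    [[0,0,0],[0,0,0]],
    [[0,0,0],[0,0,0]],
    [[0,0,0.01],[0,0,0]],
    [[0,0,0.02],[0,0,0]],
    [[0,0,0.03],[0,0,0]],
    [[0,0,0.03],[0,0,0]],
    [[0,0,0.03],[0,0,0]]
  ],
  "claw": 0.3
}}

```text
time: 14.28
tool_pos: [0.5665, -0.1465, 0.0755]
tcp_rot: [-3.132, 0.247, 0.001]
wrist_force: [-0.8, 0.1, 0.3]
width: 0.649
grip_force: 0.0
```

```bash
cat >> h.py <<'E'
def asc(c,x0,x1,y0,y1,sx,sy):
    S=hsv(c).astype(int)
    for y in range(y0,y1,sy):
        l=''
        for x in range(x0,x1,sx):
            h,s,v=S[y,x]
            l+= '#' if v<30 else 'x' if v<60 else 'B' if abs(h-110)<14 and s>120 else 'R' if (h<7 or h>172) and s>130 else 'o' if h<25 and s>100 else '.' if v<140 else ' '
        print(y,l)
E
python3 - <<'E'
from h import *
w=shot('wrist');asc(w,190,316,160,300,2,5)
s=bot.read_state();print(s['tool_pos'],s['wrist_force'],s['width'])
E
```

```text
160    ..               . .BBBB.......BBBBBBBBBBBBBBBBBBBBBBBBBBBBB
165    ..               .  BBBB........BBBBBBBBBBBBBBBBBBBBBBBBBBBB
170    ..   ........ .... .BBB.x######xBBBBBBBBBBBBBBBBBBBBBBBBBBBB
175    .x................ .BBB###xxxx#x#BBBBBBBBBBBBBBBBBBBBBBBBBBB
180 ....x................  BB###xxx.xx###BBBBBBBBBBBBBBBBBBBBBBBBBB
185 ....x..................BB##xxxxxxxx##BBBBBBBBBBBBBBBBBBBBBBBBBB
190 ....x..................BB##xxxxxxxx#xBBBBBBBBBBBBBBBBBBBBBBBBBB
195 ....xx.................BB##xxxxxxx##xBBBBBBBBBBBBBBBBBBBBBBBBBB
200 ....xx.................BB##xxxxxxxx#xBBBBBBBBBBBBBBBBBBBBBBBBBB
205 ....xx.................BB###xxxxxxx#BBBBBBBBBBBBBBBBBBBBBBBBBBB
210 ....xx.................BB#########x#xBBBBBBBBBBBBBBBBBBBBBBBBBB
215 ....xx.................BB###########BBBBBBBBBBBBBBBBBBBBBBBBBBB
220 ....xx.................BB###########BBBBBBBBBBBBBBBBBBBBBBBBBBB
225 .....x.................BB###########BBBBBBBBBBBBBBBBBBBBBBBBBBB
230 .....x.................BB###########BBBBBBBBBBBBBBBBBBBBBBBBBBB
235 .....x.................BB###########BBBBBBBBBBBBBBBBBBBBBBBBBBB
240 ..##xx..
[... 198 characters left out ...]
###xx................BB###########BBBBBBBBBBBBBBBBBBB#####x..
260 #####xx................BB##########xBBBBBBBBBBBBBBBBBBx######x.
265 #####.x................BB##########xBBBBBBBBBBBBBBBBBB########x
270 #####.x        ........BB##########xBBBBBBBBBBBBBBBBBBB########
275 ####x..          ......BB##########BBBBBBBBBBBBBBBBBBBB########
280 ####  ..          .....BB##########BBBBBBBBBBBBBBBBBBBBB#######
285 ###   .          ......BB##########BBBBBBBBBBBBBBBBBBBBBB######
290 ##.   ooooooooooooooo..BB##########BBBBBBBBBBBBBBBBBBBBBB######
295 ##   oooooooooooooooo. BB##########BBBBBBBBBBBBBBBBBBBBBBB#####
[ 0.56668736 -0.14660076  0.07576903] [ 0.98004251 -0.15488534 -1.00163411] 0.6461044942738533
```

Request:
{"op": "play_rows", "data": {
  "rows": [
    [[0,0,0],[0,0,0]],
    [[0,0,0],[0,0,0]],
    [[0,0,0],[0,0,0]],
    [[0,0,0],[0,0,0]],
    [[0,0,0],[0,0,0]],
    [[0,0,0],[0,0,0]],
    [[0,0,0],[0,0,0]],
    [[0,0,0],[0,0,0]],
    [[0,0,0],[0,0,0]],
    [[0,0,0],[0,0,0]]
  ],
  "claw": -1,
  "newtons": 60
}}

```text
time: 15.17
tool_pos: [0.5669, -0.1471, 0.0764]
tcp_rot: [3.131, -0.246, 0.0]
wrist_force: [-0.8, -3.6, 4.2]
width: 0.106
grip_force: 58.9
```

Run:
```python
from h import *
w=shot('wrist');asc(w,210,296,200,285,2,5)
s=bot.read_state();print(s['tool_pos'],s['wrist_force'],s['width'],s['grip_force'])
```

```text
200 .............BB##xx#xxxxx#BBBBBBBBBBBBBBBBB
205 .............BB###xxxxx###BBBBBBBBBBBBBBBBB
210 .............BB###########BBBBBBBBBBBBBBBBB
215 .............BB###########BBBBBBBBBBBBBBBBB
220 .............Bx###########BBBBBBBBBBBBBBBBB
225 .............Bx##########xBBBBBBBBBBBBBBBBB
230 .............Bx##########xBBBBBBBBBBBBBBBBB
235 ..............###########x....BBBBBBBBBBBBB
240 ..............###########x....BBBBBBBBBBBBB
245 ....#####.....############.....####BBBBBBBB
250 ..######.....x############.....######BBBBBB
255 ..######.....#############.....x######BBBBB
260 .#######.....#############x.....######BBBBB
265 .######......#############x.....#######BBBB
270 #######......##############.....x######BBBB
275 ###########..##############.x###########xBB
280 ##########################################B
[ 0.56695251 -0.14709533  0.07633974] [-1.59047591 -3.47326121  3.33051629] 0.1049030784649475 58.943265080451965
```

The bar is gripped at 59 N. Now I'll lift along the hinge arc to about 0.38 rad and measure.

Request:
{"op": "play_rows", "data": {
  "rows": [
    [[0,0.001,-0.011],[0.032,0,0]],
    [[0,0.003,-0.022],[0.064,0,0]],
    [[0,0.007,-0.044],[0.127,0,0]],
    [[0,0.012,-0.066],[0.191,0,0]],
    [[0,0.019,-0.088],[0.255,0,0]],
    [[0,0.026,-0.109],[0.318,0,0]],
    [[0,0.035,-0.13],[0.382,0,0]],
    [[0,0.044,-0.151],[0.446,0,0]],
    [[0,0.05,-0.163],[0.484,0,0]],
    [[0,0.05,-0.163],[0.484,0,0]],
    [[0,0.05,-0.163],[0.484,0,0]],
    [[0,0.05,-0.163],[0.484,0,0]]
  ]
}}

```text
time: 16.22
tool_pos: [0.5648, -0.1576, 0.1149]
tcp_rot: [-2.752, 0.218, -0.04]
wrist_force: [4.1, 4.0, -7.7]
width: 0.107
grip_force: 59.0
```

Run:
```python
from h import *
s=bot.read_state();print(s['tool_pos'],s['wrist_force'],s['width'],s['grip_force'])
Y=np.radians(YAW);xs=np.array([np.cos(Y),np.sin(Y),0]);ys=np.array([-np.sin(Y),np.cos(Y),0])
h=np.array([.5862,-.0357,0])-.225*ys+[0,0,.064]
def S(x,y,z):return h+x*xs+y*ys+[0,0,z]
for n in('wrist','scene','side'):
    c=shot(n);np.savez(f'pics/{n}9.npz',**c)
    m=S(.0826,.115*np.cos(.43),.115*np.sin(.43))
    tip={t:proj(c,S(.075,.136*np.cos(t),.136*np.sin(t))).round(1).tolist() for t in(.3,.38,.43)}
    q=proj(c,m).astype(int);print(n,'mark',q,'tips',tip)
    k=(28,28,1,1) if n!='wrist' else (70,50,2,3)
    asc(c,max(q[0]-k[0],0),q[0]+k[0],max(q[1]-k[1]//(1 if n=='wrist' else 2),0),q[1]+k[1]//(1 if n=='wrist' else 2),k[2],k[3])
```

```text
[ 0.56480174 -0.157618    0.11491126] [ 4.13628633  4.03566352 -7.73139078] 0.1066092050071705 59.01048481464386
wrist mark [247  90] tips {0.3: [215.5, 103.3], 0.38: [212.8, 104.0], 0.43: [211.7, 104.5]}
40 oooooooooooooooooooooooooooooooooooooooooooooooooooooooooooooooooooooo
43 oooooooooooooooooooooooooooooooooooooooooooooooooooooooooooooooooooooo
46 oooooooooooooooooooooooooooooooooooooooooooooooooooooooooooooooooooooo
49 oooooooooooooooooooooooooooooooooooooooooooooooooooooooooooooooooooooo
52 oooooooooooooooooooooooooooooooooooooooooooooooooooooooooooooooooooooo
55 oooooooooooooooooooooooooooooooooooooooooooooooooooooooooooooooooooooo
58 oooooooooooooooooooooooooooooooooooooooooooooooooooooooooooooooooooooo
61 oooooooooooooooooooooooooooooooooooooooooooooooooooooooooooooooooooooo
64 oooooooooooooooooooooooooooooooooooooooooooooooooooooooooooooooooooooo
67 oooooooooooooooooooooooooooooooooooooooooooooooooooooooooooooooooooooo
70 oooooooooooooooooooooooooooooooooooooooooooooooooooooooooooooooooooooo
73 oooooooooooooooooooooooooooooooooooooooooooooooooooooooooooooooooooooo
76 oooo
[... 4533 characters left out ...]
    ..  BBBBB ..BBBBBBBBBBBBB
159 oooooooooooooooooooooooo...     ...BBBBBBBBBBBBBBBx..BBB
160 oooooooooooooooooooooooooo........BB....BBBBBBBBBBBBBB..
161 ooooooooooooooooooooooooooo........oooooo....BBBBBBBBBB.
162 oooooooooooooooooooooooooooo..ooooooooooo............BBB
163 oooooooooooooooooooooooooooo..ooooooooooo...............
164 oooooooooooooooooooooooooooo..ooooooooooo...............
165 oooooooooooooooooooooooooooo.ooooooooooo..........xxxxx.
166 oooooooooooooooooooooooooooo.ooooooooooo........xxxxxx.B
167 oooooooooooooooooooooooooooo.oooooooooo........xxxxxxxBB
168 oooooooooooooooooooooooooooo.oooooooo .........xxxxxxxBB
169 oooooooooooooooooooooooooooo.ooooooo .........xxxxxxxx.B
```

```bash
cat > ang.py <<'E'
from h import *
Y=np.radians(YAW);xs=np.array([np.cos(Y),np.sin(Y),0]);ys=np.array([-np.sin(Y),np.cos(Y),0])
h=np.array([.5862,-.0357,0])-.225*ys+[0,0,.064]
def S(x,y,z):return h+x*xs+y*ys+[0,0,z]
def white(c,t,rad=5):
    q=proj(c,S(.078,.130*np.cos(t),.130*np.sin(t)));I=c['image'].astype(float);mn=I.min(2)
    sat=I.max(2)-mn;yy,xx=np.mgrid[:384,:512]
    m=(np.hypot(xx-q[0],yy-q[1])<rad)&(sat<40)&(mn>150)
    w=(mn-140)*m;return np.array([(w*xx).sum(),(w*yy).sum()])/max(w.sum(),1),int(m.sum()),q.round(1)
def loc(p):
    d=p-h;return (d@xs).round(4),np.hypot(d@ys,d[2]).round(4),np.arctan2(d[2],d@ys).round(4)
def pointer(a,b,t):
    A,na,qa=white(a,t);B,nb,qb=white(b,t);print(A.round(2),na,qa,B.round(2),nb,qb)
    p,e=tri([ray(a,A),ray(b,B)]);print('pointer x,r,ang',loc(p),np.round(e,4))
    # single-view: intersect with plane x_s=.08
    for c,u in((a,A),(b,B)):
        o,d=ray(c,u);k=((.08-(o-h)@xs)/(d@xs));print('  plane',loc(o+k*d))
E
python3 - <<'E'
from ang import *
pointer(load('scene0'),load('side0'),0.0)
pointer(load('scene9'),load('side9'),.37)
a=load('scene0');b=load('side0')
for c,u in((a,(199.5,220.5)),(b,(233.4,155.8))):
    o,d=ray(c,u);k=((.084-(o-h)@xs)/(d@xs));print('mark plane',loc(o+k*d))
E
```

```text
[210.7 225.7] 12 [209.8 227.8] [233.53 173.28] 10 [232.3 173.4]
pointer x,r,ang (np.float64(0.0721), np.float64(0.1326), np.float64(0.0231)) [0.0005 0.0005]
  plane (np.float64(0.08), np.float64(0.1363), np.float64(0.127))
  plane (np.float64(0.08), np.float64(0.117), np.float64(-0.0599))
[206.51 217.18] 8 [205.4 219.7] [232.73 158.36] 2 [232.8 158.8]
pointer x,r,ang (np.float64(0.0741), np.float64(0.1364), np.float64(0.3986)) [0.0021 0.0021]
  plane (np.float64(0.08), np.float64(0.1431), np.float64(0.4769))
  plane (np.float64(0.08), np.float64(0.126), np.float64(0.3767))
mark plane (np.float64(0.084), np.float64(0.1151), np.float64(0.4413))
mark plane (np.float64(0.084), np.float64(0.1133), np.float64(0.435))
```

```bash
cat >> ang.py <<'E'
def edge(c,t0,show=0):
    """lower blue boundary of the cover's free edge in the side view -> opening angle"""
    Sx=hsv(c).astype(int);blue=((abs(Sx[...,0]-110)<14)&(Sx[...,1]>110)&(Sx[...,2]>25))
    out=[]
    for x in np.arange(-.062,.063,.004):
        f=lambda t:proj(c,S(x,.122*np.cos(t),.122*np.sin(t)))
        q=f(t0);u=int(round(q[0]));
        col=blue[int(q[1])-8:int(q[1])+9,u];r=np.where(col)[0]
        if len(r)<3 or r.max()>=16: out.append((round(x,3),u,None));continue
        v=int(q[1])-8+r.max()+.5
        ts=np.linspace(t0-.25,t0+.25,201);rows=np.array([f(t)[1] for t in ts])
        out.append((round(x,3),u,round(float(np.interp(-v,-rows,ts)),3)))
    a=np.array([o[2] for o in out if o[2] is not None]);print('edge',np.median(a),a.std().round(3),len(a));
    if show:print(a.tolist())
E
python3 - <<'E'
from ang import *
edge(load('side0'),0,1);edge(load('side9'),.37,1)
asc(load('side9'),228,292,150,180,1,1)
E
```

```text
edge 0.032 0.017 24
[0.031, 0.025, 0.019, 0.023, 0.073, 0.039, 0.033, 0.027, 0.021, 0.043, 0.037, 0.031, 0.025, 0.076, 0.07, 0.036, 0.03, 0.024, 0.018, 0.069, 0.034, 0.039, 0.033, 0.027]
edge 0.3705 0.062 26
[0.374, 0.369, 0.363, 0.368, 0.363, 0.378, 0.27, 0.213, 0.207, 0.202, 0.222, 0.372, 0.393, 0.387, 0.382, 0.377, 0.372, 0.367, 0.388, 0.382, 0.393, 0.388, 0.383, 0.352, 0.347, 0.342]
150 .B.BB....B...........ooooox#x......xxxxxxx..oooooooooooooooooooo
151 .B..B....B.B.........oooooooooo.xxx#xxxxxxxxxxoooooooooooooooooo
152 .B.BB................ooooooooooooooooxxxxxxxxxxooooooooooooooooo
153 .BBBB...x..B.........oooooooooooooooooooooox..oooooooooooooooooo
154 .BBRRRRRR.B.....B...ooooooooooooooooooooooo....o.ooooooooooooooo
155 oB.RRRRRR.B.........oo       oooooooooooooo....ooooooooooooooooo
156 oB.RRRRRR.B..........BBBBBB. B     oooooooo....ooooooooooooooooo
157 oB.RRRRR..B....BB...BBBBBBBBBBBBB......oooo ..oooooooooooooooooo
158 o..     ..  BBBBB ..BBBBBBBBBBBBBBBBBB........oooooooooooooooooo
159 o...     ...BBBBBBBBBBBBBBBx..BBBBBBB....B........oooooooooooooo
160 ooo........BB...
[... 659 characters left out ...]
.......ooo
170 ooooo.ooooooo ........xxxxxxxxxxxxxxxxxxxxxxxxxxxxxxx.......... 
171 ooooo.ooooo  oooo....xxxxxxxxxxxxxxxxxxxxxxxxxxxxxxxx.........  
172 ooooo.oooooooooooo..xxxxxxxxxxxxxxxxxxxxxxxxxxxxxxxxx........   
173 ooooo.oooo  oooooo.xxxxxxxxxxxxxxxxxxxxxxxxxxxxxxxxx........    
174 ooooo.oooo..ooooo..xxxxxxxxxxxx..xxxxxxxxxxxxxxxxx.........    .
175 ooooo.oooo.oooooooo    ..xxxxxoooooo.xxxxxxxxxxxxx........    ..
176 ooooo..oooooooooooooo.... .....oooooxxx.oo.xxxxxx.........    ..
177 ooooo..oooooooooooooo...............xxxooooooxxxx........    ...
178 ooooo..xooooooooooooo...............    .ooooxx..........   ....
179 ooooo.x..oooooooooooo....................    ...........    ....
```

Request:
{"op": "play_rows", "data": {
  "rows": [
    [[0,0.001,-0.007],[0.02,0,0]],
    [[0,0.002,-0.014],[0.04,0,0]],
    [[0,0.003,-0.02],[0.057,0,0]],
    [[0,0.003,-0.02],[0.057,0,0]],
    [[0,0.003,-0.02],[0.057,0,0]],
    [[0,0.003,-0.02],[0.057,0,0]],
    [[0,0.003,-0.02],[0.057,0,0]],
    [[0,0.003,-0.02],[0.057,0,0]]
  ]
}}

```text
time: 17.03
tool_pos: [0.5641, -0.1614, 0.1209]
tcp_rot: [-2.709, 0.213, -0.045]
wrist_force: [2.5, 3.2, -9.8]
width: 0.101
grip_force: 59.0
```

```bash
cat >> ang.py <<'E'
def kin(s):
    r=R.from_rotvec(s['tcp_rot']);tz=r.as_matrix()[:,2];tilt=np.arctan2(tz@ys,-tz[2])
    T0=np.array([.5669,-.1471,.0764]);d=np.array(s['tool_pos'])-T0
    y=.112+d@ys-.0276*np.sin(tilt);z=.0124+d[2]+.0276*np.cos(tilt)
    print('tilt',tilt.round(4),'kin angle',(np.arctan2(z,y)-np.arctan2(.04,.112)).round(4),'r',np.hypot(y,z).round(4))
E
python3 - <<'E'
from ang import *
s=bot.read_state();print(s['tool_pos'],s['wrist_force'],s['grip_force'],s['width']);kin(s)
a=shot('scene');b=shot('side');np.savez('pics/scene10.npz',**a);np.savez('pics/side10.npz',**b)
pointer(a,b,.41);edge(b,.41,1)
asc(a,185,225,208,226,1,1);asc(b,222,250,148,166,1,1)
print([(t,proj(a,S(.075,.136*np.cos(t),.136*np.sin(t))).round(1),proj(b,S(.075,.136*np.cos(t),.136*np.sin(t))).round(1)) for t in (.36,.4,.44)])
E
```

```text
[ 0.5641486  -0.16139953  0.12093657] [ 2.46232458  3.20670597 -9.83808778] 59.04308080673218 0.10106557995873057
tilt 0.4248 kin angle 0.4187 r 0.1189
[205.03 216.22] 9 [204.6 218.8] [233.55 156.  ] 4 [233.  157.2]
pointer x,r,ang (np.float64(0.0737), np.float64(0.1345), np.float64(0.4493)) [0.0013 0.0013]
  plane (np.float64(0.08), np.float64(0.1418), np.float64(0.5196))
  plane (np.float64(0.08), np.float64(0.1216), np.float64(0.4354))
edge 0.423 0.061 19
[0.424, 0.419, 0.418, 0.428, 0.27, 0.222, 0.448, 0.443, 0.438, 0.433, 0.428, 0.423, 0.444, 0.439, 0.388, 0.383, 0.352, 0.347, 0.342]
208 BBBBBBBBBBBBxx...BBxxxxxxx.xxxx.........
209 BBBBBBBBBBBBxx...BBxxxxxx..xxx..........
210 ..BBBBBBBBBBBBBBBBBoxxxxx..xx...........
211 ....BBBBBBBBBBBBBBxxxxxxx..xx...........
212 B.....BBBBBBBBBBBBxxxxxxx..xxx..........
213 Bxx....BBBBBBBBBBB#x...x...xx...........
214 BxBBB....BBBBBBBB.... .x..xx............
215 BBBBBB....B......     .x..xx............
216 BBBB.x#x.... ....xx.  .x..xx............
217 .... .x..x...xxxR#x   ....xx............
218 ....xxxxxxx...RRRxx   ...xxx............
219 xxxxx
[... 361 characters left out ...]
.........o
150 oooooo.B..B....B...........o
151 oooooo.B..B................o
152 oooooo.B..B...........B....o
153 oooooo.BBBB...x..B.........o
154 oooooo.BBRRRRRR.B..........o
155 oooooooB.RRRRRR.BBBBBBB.....
156 oooooooB.      .. BBBBB....B
157 oooooooB.ooo  ....BBBBBBBBBB
158 ooooooo..RRRRo........B.BBBB
159 ooooooo..............B...ooo
160 ooooooooo.....BBBBB...oo.ooo
161 oooooooooo........oooooo.oo 
162 ooooooooooo..ooooooooooo....
163 ooooooooooo..ooooooooooo....
164 ooooooooooo..ooooooooooo....
165 ooooooooooo.oooooooooooo....
[(0.36, array([207.5, 218.9]), array([232.9, 159.6])), (0.4, array([206.7, 218. ]), array([233. , 157.8])), (0.44, array([205.8, 217.1]), array([233.3, 156.1]))]
```

The pointer's white tip now splits the red block in the side view: red at rows 154-155, white at 156-157, red at 158. One last check of the weight and stillness, then hand in.

Request:
{"op": "play_rows", "data": {
  "rows": [
    [[0,0,0],[0,0,0]],
    [[0,0,0],[0,0,0]],
    [[0,0,0],[0,0,0]],
    [[0,0,0],[0,0,0]],
    [[0,0,0],[0,0,0]],
    [[0,0,0],[0,0,0]]
  ]
}}

```text
time: 17.63
tool_pos: [0.5642, -0.1614, 0.121]
tcp_rot: [-2.709, 0.213, -0.045]
wrist_force: [0.3, 4.0, -11.2]
width: 0.107
grip_force: 59.0
```

Run:
```python
from ang import *
s=bot.read_state();print(s['tool_pos'],np.abs(s['joint_vel']).max());kin(s)
for n in('scene','side'):
    c=shot(n);P=S(0,.225,.009);b=proj(c,P);t=proj(c,P+[0,0,.06]);print(n,'weight base/top expected',b.round(1),t.round(1))
    H=hsv(c).astype(int);yy,xx=np.mgrid[:384,:512];m=(np.hypot(xx-(b+t)[0]/2,yy-(b+t)[1]/2)<18)&(abs(H[...,0]-22)<6)&(H[...,1]>130)
    print(blobs(m,10));q=t.astype(int);asc(c,q[0]-16,q[0]+16,q[1]-3,q[1]+26,1,2)
```

```text
[ 0.56420002 -0.16143555  0.12099166] 0.0012487211136474581
tilt 0.425 kin angle 0.4192 r 0.119
scene weight base/top expected [242.2 208.8] [241.6 198.1]
[([237, 197, 11, 16, 143], [241.7, 204.9])]
195 .......................ooooooooo
197 ...............oooo.............
199 .............ooooooooo..........
201 ......... . ooooooooooo.  ......
203 ......... ..ooooooooooo     ....
205 ..... ... .Roooooooooxoo  .   ..
207 ......... ..ooooooooooo.R     ..
209 .... ... R..ooooooooooo.       .
211 .... ... oR .ooooooooo. R     ..
213 ..... .  .oo  ......  .R      x.
215 .......     .Roo  Roo.      .x..
217 ......x.                  .xx...
219 .......xx....       .....xx.....
221 ...........xxxxxxxxxxxxxx.......
223 ................................
side weight base/top expected [243.4 189.9] [242.7 171.9]
[([237, 171, 12, 22, 214], [242.8, 182.4])]
168 ooooooo.oooooooo .........xxxxxx
170 ooooooo.ooooooo..........xxxxxxx
172 ooooooo.oooooooooooo..xxxxxxxxxx
174 ooooooo.oooo..ooooo.....xxxxxxxx
176 ooooooo..oooooooooooooo....  ...
178 ooooooo..xooooooooooooo.........
180 ooooo  .  .oooooooooooo.........
182 ooo        .ooooooooooo.........
184 oo         .ooooooooooo     ....
186             ooooooooooo         
188             ooooooooooo         
190             ooooooooooo.  o     
192          o  ..ooooooo.. o       
194               Roooooo          .
196    ...                      ....
```

The weight is upright and centred in the ring, and the arm is still. Handing in.

```bash
python3 -c "
from workcell import bot
print(bot.finish_job())"
```

```text
the job is handed in; nothing more can be done
None
```

The job is handed in: the brass weight stands upright, centred in the red ring and released, and the arm is holding the cover still with its pointer on the red mark (cover about 0.42 rad, mark measured at 0.41–0.44 rad).

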